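# Hang the parts bin on the louvred rack and tug it to check

### The arm

A 7-joint arm with a two-finger parallel gripper is mounted at the origin on a cart in front of the work surface, level with it; the furniture and walls round the work are solid. World frame = base frame: x ahead of the robot, y to its left, z up, the work surface at z = 0. Lengths are in m, angles in degrees, forces in N, time in s.
With the tool pointing down it reaches from about 0.375 to 0.925 m from the base axis. Payload 3.1 kg.
Tool frame: the origin (TCP) lies at the very end of the fingers, on their centre line; the grasp point (between the pads) lies 19 mm behind it; z points along the fingers, y is the line along which they close (so a half turn about z gives the same grasp; the last joint's range is limited). The gripper opens to 85 mm and grips with 20 to 120 N. Pads are 22 mm wide; open, the fingers measure 114 mm over their backs; the gripper's body (76 mm by 85 mm) begins 54 mm behind the grasp point. The pads swing forward as they close: fully open they stand 13 mm farther back than shut.
Start: joints at [61.662, 21.939, 2.515, 91.553, -1.026, 66.532, -2.859], TCP at [0.251, -0.599, 0.231] pointing down, gripper open.
Joint ranges: [-149.38, 149.38], [-23.57, 123.04], [-84.95, 90], [0, 143.3], [-89.99, 269.99], [3.08, 112.72], [-163.45, 163.45]. Speed limits (degrees/s): [159.86, 159.86, 180, 180, 180, 180, 180].

### API

Orientations are given as a 3x3 rotation matrix whose columns are the frame's x, y, z axes.
In Python, from station import ctrl gives the robot as it stands.
- The arm moves only by the tool send_rows, never from a script. Its arguments are lists of equal length, an entry for each row: "linear": the shift along the tool's x, y, z as a fraction of full scale, a list of three; "angular": the turn, a rotation vector about the tool's x, y, z as a fraction of full scale, a list of three; "jaw": the closure, from 0 (fully open) to 1 (shut). In form: {"linear": [[dx, dy, dz], ...], "angular": [[ax, ay, az], ...], "jaw": [jaw, ...]}. A call has exactly 8 rows; each row shifts and turns the commanded pose from where the row before left it, along the tool's axes as they then stand; what a row does not reach is not made up. Full scale, the value 1, is 500 mm for a shift and pi/2 rad for a turn. A row lasts 1/8 s, in which the tool goes at most 62.5 mm and 10.7 degrees, less where a joint would pass 70% of its speed; a pose out of reach is approached as far as the arm can. A call with a number of a shift or a turn outside -1 to 1 is refused whole. A call with a gripper value outside its range is refused whole. The fingers move at their own pace and stop on an object; the grip force is fixed at half the most. Time passes only in rows, so rows that do not move let the fingers close, or fill a call up. It gives the time, the measured TCP pose, the force, the opening and the grip force at its end, in the units of the state.
- ctrl.get_state(): the state, without advancing time (a new reading comes with each control period).
- ctrl.read_camera(name): name is "scene" or "top" or "wrist"; returns a dict with "color" (384x512x3 uint8, blue, green, red), "fx", "fy", "cx", "cy" (pixels), "dist_coeffs" ([k1, k2, p1, p2, k3] as OpenCV has them; the pictures are not rectified), "R" (3x3) and "t" (3): a world point X has camera coordinates R X + t. Camera axes: x right, y down, z forward; pixel columns grow to the right and rows downward; lengths in m; the calibration is good to about 2 mm. A picture is of the moment at which its call begins. There is no depth.
- ctrl.sign_off(): hands the job in; it is judged then, once.
The state is a dict: "t": time; "qpos": joint angles; "joint_velocities": joint speeds; "joint_torque": joint torques, N m; "tcp_pos": TCP position; "ee_rot": TCP orientation; "wrist_force": force on the tool from outside, world axes, zero at the start; "moment": the same for the moment, N m; "width": opening from 0.0 (shut) to 1.0 (fully open); "grasp_force": force on a finger pad.
Only numpy, scipy, OpenCV 4.12 (cv2) and the standard library are available. Lean on these libraries where they do the work, as an engineer would, in place of code of your own. Each camera call takes 0.05 s, during which the arm holds its last target. There are 200 camera calls.

### The job

Hang the blue parts bin, with its two heat sinks left in it, on the louvred rack in the bay that is still empty: its rear hook must drop behind the top louvre there, whose height you must see or feel for, until the bin hangs fully home and level. Before you let go, tug it down gently but firmly (a steady pull of about 10 N for a second) to make sure that it is held, then release it, leaving the red and yellow bins hanging as they are.

Things in the scene. Friction and masses are not known exactly. Their poses are not given: they have to be found in the camera images.
- blue_bin: blue plastic parts bin, open on top, 100 long (x) x 60 wide (y) x 55 high mm, 3 mm walls, about 0.2 kg with its heat sinks (0.13 to 0.27); stands on the bench at first. Origin: centre of the underside; x points to its back (hook side), z up. Its sides are full height from x = -20 to 50 mm, 32 mm high further forward; best taken across both sides from above, at x = 0 to 30 mm
- bin_lip: the lip at the top of the blue bin's back, part of the bin (same origin and axes): 50 mm wide, from the back wall (x = 50 mm) to x = 59 mm, underside 50 mm above the bin's underside. Its underside sits on the louvre's edge when the bin hangs. It is thin plastic: load it with less than 25 N
- bin_hook (a point): middle of the underside of the blue bin's lip (bin x = 52.5, z = 50 mm); axes as the bin's
- bin_tongue (a point): middle of the lower edge of the tongue of the blue bin's hook (bin x = 57, z = 37 mm): 50 mm wide, 4 mm thick (x = 55 to 59 mm), it hangs 13 mm below the lip's underside from the lip's far end; between it and the back wall is a gap 5 mm wide, open below
- rack: grey steel bench stand, stiff, fixed, 306 wide x 193 high mm, with three louvred panels (bays) side by side, 90 mm wide, at rack y = -95, 0, 95 mm; two carry the red and the yellow bin, one is empty. Origin: on the bench under the middle of the panels' front face; x points into the panels, away from the robot, z up. Every panel is clamped at its own height
- bay_left (a point): middle of the upper edge of the top louvre of the left (rack y = 95 mm) bay if clamped lowest, 158 mm above the bench; axes as the rack's. The true edge lies 0 to 24 mm higher (not measured), but true in x and y. The louvre is an upright strip 3 mm thick, 78 wide, 17 deep, its back 9 mm before the panel, pocket open above
- bay_mid (a point): middle of the upper edge of the top louvre of the middle bay if clamped lowest, 158 mm above the bench; axes as the rack's. The true edge lies 0 to 24 mm higher (not measured), as in the other bays. With the bin's back wall touching the louvre's front, the tongue is over the pocket with 2 mm to spare towards the louvre and 3 mm towards the panel
- bay_right (a point): middle of the upper edge of the top louvre of the right (rack y = -95 mm) bay if clamped lowest, 158 mm above the bench; axes as the rack's. The true edge lies 0 to 24 mm higher (not measured), as in the other bays. Further louvres follow 40 and 80 mm below the top one; the bin's back leans on the second when it hangs
- red_bin: red bin of the same make, hanging loose by its hook on another louvre of the top row; origin: centre of the underside
- yellow_bin: yellow bin of the same make, hanging loose by its hook on another louvre of the top row; origin: centre of the underside
- heatsink_0: finned aluminium heat sink, 30 x 30 x 16 mm, loose in the blue bin; origin: centre of the underside
- heatsink_1: finned aluminium heat sink, 30 x 30 x 16 mm, loose in the blue bin; origin: centre of the underside

How it is judged (in metres and radians):
On the way, in this order (a step that is already met when the one before it is completed fails the run):
1. the bin has been brought to the empty bay with its hook over or behind the top louvre (((x of bin_hook in the frame of bay_left between -0.004 and 0.004 m and y of bin_hook in the frame of bay_left between -0.015 and 0.015 m) or (x of bin_hook in the frame of bay_mid between -0.004 and 0.004 m and y of bin_hook in the frame of bay_mid between -0.015 and 0.015 m) or (x of bin_hook in the frame of bay_right between -0.004 and 0.004 m and y of bin_hook in the frame of bay_right between -0.015 and 0.015 m)) and height (world z) of bin_hook between 0.15 and 0.205 m), for 0.02 s.
2. hung there and still in the fingers, the lip has been pulled down on the louvre with more than 7 N for 0.6 s (((x of bin_hook in the frame of bay_left between -0.004 and 0.004 m and y of bin_hook in the frame of bay_left between -0.015 and 0.015 m) or (x of bin_hook in the frame of bay_mid between -0.004 and 0.004 m and y of bin_hook in the frame of bay_mid between -0.015 and 0.015 m) or (x of bin_hook in the frame of bay_right between -0.004 and 0.004 m and y of bin_hook in the frame of bay_right between -0.015 and 0.015 m)) and height (world z) of bin_hook between 0.15 and 0.19 m and contact force between bin_lip and anything else above 7 N and contact force between the fingers and blue_bin above 1 N), for 0.6 s.
At the end, for the whole second after the job is handed in: the blue bin hangs on the top louvre of the empty bay, released and at rest (middle of the lip within 4 mm in depth and 15 mm sideways of the bay's point, 150 to 190 mm above the bench), level within 7 degrees, both heat sinks in it (((x of bin_hook in the frame of bay_left between -0.004 and 0.004 m and y of bin_hook in the frame of bay_left between -0.015 and 0.015 m) or (x of bin_hook in the frame of bay_mid between -0.004 and 0.004 m and y of bin_hook in the frame of bay_mid between -0.015 and 0.015 m) or (x of bin_hook in the frame of bay_right between -0.004 and 0.004 m and y of bin_hook in the frame of bay_right between -0.015 and 0.015 m)) and height (world z) of bin_hook between 0.15 and 0.19 m and angle between blue_bin's own z axis and vertical below 0.12 rad and linear speed of blue_bin below 0.02 m/s and contact force between the fingers and blue_bin below 0.05 N and distance between each of heatsink_0, heatsink_1 and blue_bin below 0.05 m); the robot touches nothing.
It fails at once if the bin's lip is loaded with more than 25 N while the bin is held (contact force between bin_lip and anything else above 25 N and contact force between the fingers and blue_bin above 1 N).
It fails at once if the red or the yellow bin is moved more than 12 mm (distance of any of red_bin, yellow_bin from where it was at the start of the episode above 0.012 m).
It fails at once if the blue bin is tipped more than 35 degrees (angle between blue_bin's own z axis and vertical above 0.61 rad).
It also fails if it takes over 51 s, if anything falls off the work surface, if the arm or the gripper's body presses on something with over 40 N, if the wrist force passes 120 N, or if a joint passes its speed limit or range.

## Working session

There is one attempt and no reset: what is moved stays moved. The work goes in short steps, Python scripts to look and compute and a tool call to move; the robot and the scene stay as the last step left them, time stands still between calls to the robot, and variables do not carry over. Pictures are saved under pics/ and viewed, at most 10 in all, crops included, and the job is handed in when it is done.

Besides the shell and the picture viewer there is one more tool, called after "Emit:" in YAML: its name, and indented under it one key for each argument. send_rows: Moves the arm, as the interface text tells. Shift numbers are shares of 500 mm and turn numbers shares of pi/2 rad, none past 1 either way. Its arguments: {"type":"object","properties":{"linear":{"type":"array","items":{"type":"array","items":{"type":"number"}}},"angular":{"type":"array","items":{"type":"array","items":{"type":"number"}}},"jaw":{"type":"array","items":{"type":"number"}}},"required":["linear","angular","jaw"]}

```bash
mkdir -p pics; python3 - <<'E'
from station import ctrl
import cv2,numpy as np,pickle
s=ctrl.get_state();print({k:np.round(v,3).tolist() for k,v in s.items()})
for n in ["scene","top"]:
    c=ctrl.read_camera(n);cv2.imwrite(f"pics/{n}0.png",c["color"]);pickle.dump(c,open(f"{n}0.pkl","wb"))
    print(n,c["fx"],c["cx"],c["cy"],c["dist_coeffs"],(-c["R"].T@c["t"]).round(3),c["R"].round(2).tolist())
E
```

```text
{'t': 0.0, 'qpos': [61.663, 21.993, 2.51, 91.65, -1.025, 66.53, -2.859], 'joint_velocities': [0.038, 0.132, 0.052, 0.061, 0.06, 0.078, -0.085], 'joint_torque': [-0.0, -43.346, 1.025, -24.951, 0.011, 0.011, -0.0], 'tcp_pos': [0.251, -0.599, 0.23], 'ee_rot': [[0.922, 0.387, -0.001], [0.387, -0.922, 0.002], [-0.0, -0.003, -1.0]], 'wrist_force': [0.336, 0.984, -0.202], 'moment': [-0.05, 0.021, 0.01], 'grasp_force': 0.0, 'width': 0.997}
scene 471.0847220164412 258.91226268524196 183.58850071294188 [0.04750829 0.         0.         0.         0.        ] [ 0.24  -0.471  0.74 ] [[0.79, -0.61, -0.02], [-0.46, -0.57, -0.68], [0.41, 0.55, -0.73]]
top 479.2880323245598 253.08670703747822 189.22829430178928 [-0.16794474  0.          0.          0.          0.        ] [0.455 0.003 0.999] [[-0.0, -1.0, 0.0], [-0.99, 0.0, -0.11], [0.11, -0.0, -0.99]]
```

View pics/scene0.png

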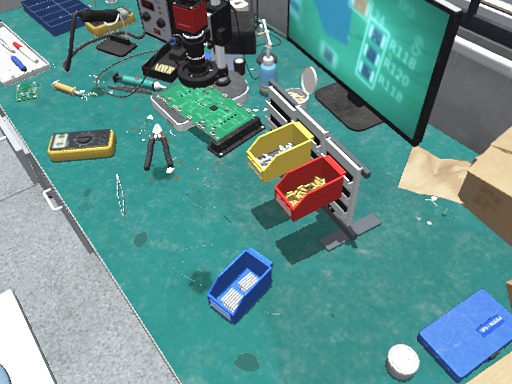

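View pics/top0.png

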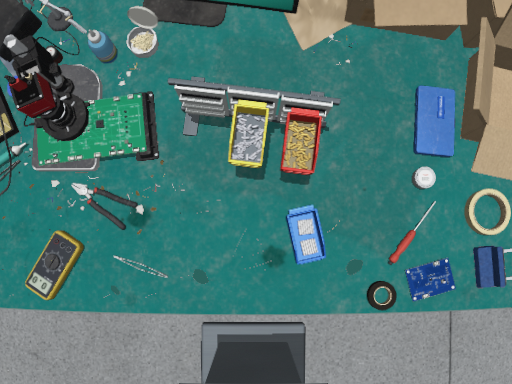

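The empty bay is the left one (top image, about column 203, row 98). The blue bin is at about (307,234) in the same image. I'll zoom in for exact pixels.

```bash
python3 - <<'E'
import cv2,numpy as np
t=cv2.imread("pics/top0.png");s=cv2.imread("pics/scene0.png")
a=cv2.resize(t[65:145,160:350],None,fx=4,fy=4,interpolation=cv2.INTER_CUBIC)
b=cv2.resize(t[198:270,275:340],None,fx=4,fy=4,interpolation=cv2.INTER_CUBIC)
c=cv2.resize(s[80:150,240:330],None,fx=4,fy=4,interpolation=cv2.INTER_CUBIC)
o=np.zeros((600,760,3),np.uint8);o[:320,:760]=a;o[320:600,:260]=b[:280];o[320:600,300:660]=c[:280]
cv2.imwrite("pics/crop1.png",o)
E
```

```text
(no output)
```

View pics/crop1.png

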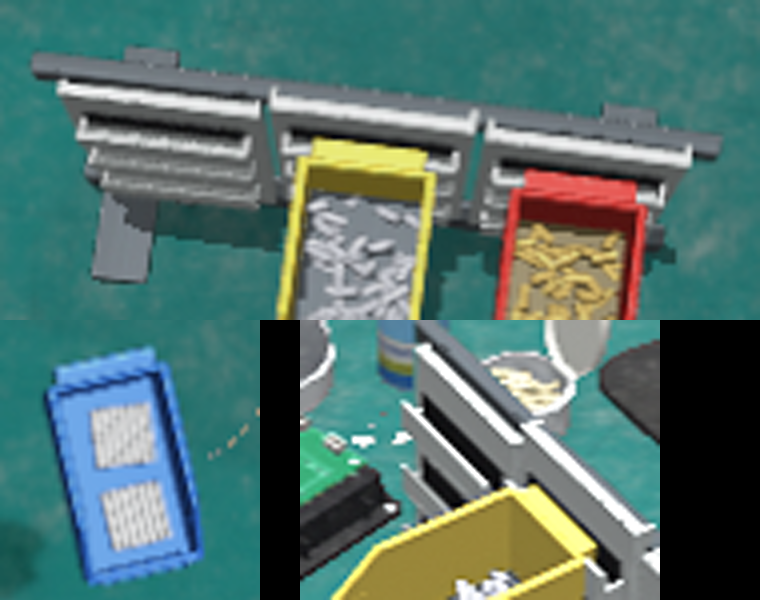

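```bash
cat > h.py <<'E'
import cv2,numpy as np,pickle
from scipy.optimize import least_squares
def proj(c,P):
    K=np.array([[c["fx"],0,c["cx"]],[0,c["fy"],c["cy"]],[0,0,1]])
    return cv2.projectPoints(np.atleast_2d(np.float64(P)),cv2.Rodrigues(c["R"])[0],np.float64(c["t"]),K,np.float64(c["dist_coeffs"]))[0][:,0]
def tf(x,y,a,P):
    P=np.asarray(P,float);c,s=np.cos(a),np.sin(a)
    return np.c_[x+c*P[:,0]-s*P[:,1],y+s*P[:,0]+c*P[:,1],P[:,2]]
E
python3 - <<'E'
from h import *
T=pickle.load(open("top0.pkl","rb"));S=pickle.load(open("scene0.pkl","rb"))
B=np.array([[50,30,55],[50,-30,55],[59,25,55],[59,-25,55],[-50,30,32],[-50,-30,32]])/1e3
px=np.array([[286.5,217],[317,208.75],[288.5,210.5],[313.25,205],[298,263.75],[325.5,256.75]])
r=least_squares(lambda p:(proj(T,tf(*p,B))-px).ravel(),[.35,-.1,0])
print("bin",r.x[:2],np.degrees(r.x[2]),r.fun.reshape(-1,2).round(1).tolist())
print("scene proj of bin",proj(S,tf(*r.x,B)).round(0).tolist())
# rack: x,y,yaw,h,xr(rail offset)
def f(p):
    x,y,a,h=p
    L=tf(x,y,a,[[-.0105,.134,h],[-.0105,.056,h],[-.012,.134,h]])
    return np.r_[(proj(T,L[:2])-[[180,96],[222.5,100.75]]).ravel(),(proj(S,L[2:])-[[265.75,101.25]]).ravel()]
r=least_squares(f,[.62,0,0,.17]);x=r.x
print("rack",x[:2],np.degrees(x[2]),x[3],r.fun.round(1))
print("bay",tf(*x[:3],[[-.0105,.095,x[3]]]))
for xr in (0,.005,.01,.02):print(xr,proj(T,tf(*x[:3],[[xr,.153,.193],[xr,-.153,.193]])).round(1).tolist())
print("panel/rail seen: ends (168.5,81) (340,101)")
E
```

```text
bin [ 0.46200267 -0.10664858] 13.118644217402029 [[0.5, -1.4], [-0.6, -0.1], [-0.1, 0.1], [-0.4, -0.2], [-0.3, 0.9], [1.0, 0.9]]
scene proj of bin [[245.0, 249.0], [271.0, 267.0], [250.0, 247.0], [272.0, 262.0], [207.0, 296.0], [233.0, 316.0]]
rack [ 7.10507525e-01 -3.05915243e-04] -5.818857165401845 0.15989796883106003 [-0.3  0.8 -0.2 -0.   1.  -0.3]
bay [[0.70969308 0.09526912 0.15989797]]
0 [[167.1, 84.6], [341.0, 101.7]]
0.005 [[167.5, 81.9], [341.2, 99.0]]
0.01 [[167.8, 79.2], [341.4, 96.2]]
0.02 [[168.6, 73.8], [341.8, 90.8]]
panel/rail seen: ends (168.5,81) (340,101)
```

Emit:
send_rows:
  linear:
    - [0.05,-0.046,0]
    - [0.055,-0.05,0]
    - [0.055,-0.05,0]
    - [0.055,-0.05,0]
    - [0.055,-0.05,0]
    - [0.055,-0.05,0]
    - [0.055,-0.05,0]
    - [0.05,-0.046,0]
  angular:
    - [0,0,0]
    - [0,0,0]
    - [0,0,0]
    - [0,0,0]
    - [0,0,0]
    - [0,0,0]
    - [0,0,0]
    - [0,0,0]
  jaw: [0,0,0,0,0,0,0,0]

```text
t: 1.1
tcp_pos: [0.3739, -0.3339, 0.2308]
ee_rot: [[0.922, 0.387, -0.001], [0.387, -0.922, 0.001], [-0.0, -0.001, -1.0]]
wrist_force: [-1.0, 0.4, -0.1]
width: 0.999
grasp_force: 0.0
```

```bash
cat >> h.py <<'E'
from scipy.spatial.transform import Rotation as Ro
def go(s,pos,yaw):
    "remaining move, tool-frame fractions: turn (about tool) then shift in tool axes before / after turn"
    R=s["ee_rot"];a=np.radians(yaw);G=np.array([[np.cos(a),np.sin(a),0],[np.sin(a),-np.cos(a),0],[0,0,-1]])
    d=(np.array(pos)-s["tcp_pos"])/.5
    print("shift, old axes",(R.T@d).round(4),"new axes",(G.T@d).round(4),"turn",(Ro.from_matrix(np.array(R).T@G).as_rotvec()/(np.pi/2)).round(4))
E
python3 - <<'E'
from h import *; from station import ctrl
s=ctrl.get_state();print(s["t"],s["tcp_pos"]);go(s,[.4795,-.1026,.12],13.1)
E
```

```text
1.1 [ 0.37392219 -0.33394701  0.23077608]
shift, old axes [ 0.3739 -0.3447  0.2217] new axes [ 0.3105 -0.4028  0.2216] turn [-0.0006  0.0003  0.1075]
```

Emit:
send_rows:
  linear:
    - [0,0,0]
    - [0,0,0]
    - [0.05,-0.065,0.03]
    - [0.055,-0.07,0.04]
    - [0.055,-0.07,0.04]
    - [0.055,-0.07,0.04]
    - [0.05,-0.07,0.04]
    - [0.0455,-0.058,0.03]
  angular:
    - [0,0,0.0535]
    - [0,0,0.054]
    - [0,0,0]
    - [0,0,0]
    - [0,0,0]
    - [0,0,0]
    - [0,0,0]
    - [0,0,0]
  jaw: [0,0,0,0,0,0,0,0]

```text
t: 2.1
tcp_pos: [0.4791, -0.1023, 0.1201]
ee_rot: [[0.974, 0.227, -0.001], [0.227, -0.974, 0.001], [-0.001, -0.001, -1.0]]
wrist_force: [0.7, 0.4, -0.5]
width: 1.0
grasp_force: 0.0
```

```bash
python3 - <<'E'
from h import *; from station import ctrl
s=ctrl.get_state();print(s["t"],s["tcp_pos"]);go(s,[.4795,-.1026,.02],13.1)
c=ctrl.read_camera("wrist");pickle.dump(c,open("w1.pkl","wb"));
t=ctrl.read_camera("top");im=c["color"].copy()
B=np.array([[50,30,55],[50,-30,55],[59,25,55],[59,-25,55],[-50,30,32],[-50,-30,32],[-20,30,55],[-20,-30,55]])/1e3
for p in proj(c,tf(.462,-.1066,np.radians(13.1),B)):cv2.circle(im,(int(p[0]),int(p[1])),3,(0,255,255),-1)
cv2.imwrite("pics/w1.png",im)
E
```

```text
2.1 [ 0.47906478 -0.10234795  0.12006951]
shift, old axes [0.001  0.0009 0.2001] new axes [0.0007 0.0007 0.2001] turn [-0.0006  0.0008  0.0003]
```

View pics/w1.png

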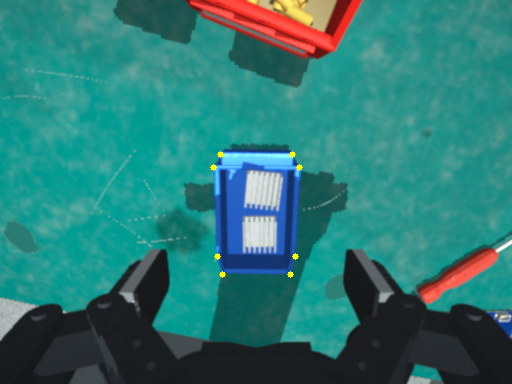

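The projected bin corners (220,154), (293,154), (222,274) and (290,274) match the blue bin in the wrist picture within about 3 px. The pose is good, so I'll descend and grip.

Emit:
send_rows:
  linear:
    - [0,0,0.03]
    - [0,0,0.05]
    - [0,0,0.05]
    - [0,0,0.04]
    - [0,0,0.03]
    - [0,0,0]
    - [0,0,0]
    - [0,0,0]
  angular:
    - [0,0,0]
    - [0,0,0]
    - [0,0,0]
    - [0,0,0]
    - [0,0,0]
    - [0,0,0]
    - [0,0,0]
    - [0,0,0]
  jaw: [0,0,0,0,0,0,0.5,0.5]

```text
t: 3.2
tcp_pos: [0.4809, -0.1045, 0.0226]
ee_rot: [[0.974, 0.226, 0.003], [0.226, -0.974, -0.001], [0.003, 0.001, -1.0]]
wrist_force: [0.3, 1.0, -1.3]
width: 0.693
grasp_force: 64.5
```

Emit:
send_rows:
  linear:
    - [0,0,0]
    - [0,0,0]
    - [0,0,0]
    - [0,0,-0.02]
    - [0,0,-0.06]
    - [0,0,-0.06]
    - [0,0,-0.06]
    - [0,0,-0.04]
  angular:
    - [0,0,0]
    - [0,0,0]
    - [0,0,0]
    - [0,0,0]
    - [0,0,0]
    - [0,0,0]
    - [0,0,0]
    - [0,0,0]
  jaw: [0.8,0.8,0.8,0.8,0.8,0.8,0.8,0.8]

```text
t: 4.2
tcp_pos: [0.4791, -0.1042, 0.1425]
ee_rot: [[0.974, 0.226, 0.0], [0.226, -0.974, -0.0], [0.0, 0.0, -1.0]]
wrist_force: [-0.2, 0.5, -2.2]
width: 0.694
grasp_force: 65.1
```

```bash
python3 - <<'E'
from h import *; from station import ctrl
s=ctrl.get_state();print(s["t"],s["tcp_pos"],s["ee_rot"],s["wrist_force"],s["width"],s["grasp_force"])
c=ctrl.read_camera("wrist");pickle.dump((c,s),open("w2.pkl","wb"))
im=cv2.resize(c["color"][120:384,120:400],None,fx=2.2,fy=2.2,interpolation=cv2.INTER_CUBIC)
cv2.imwrite("pics/w2.png",im)
E
```

```text
4.2 [ 0.47905347 -0.10417804  0.14248422] [[ 9.74074271e-01  2.26228301e-01  2.65211248e-04]
 [ 2.26228363e-01 -9.74074265e-01 -2.32409135e-04]
 [ 2.05757928e-04  2.86382065e-04 -9.99999938e-01]] [-0.18276355  0.46428833 -2.24089859] 0.6936707905527537 65.08595824241638
```

View pics/w2.png

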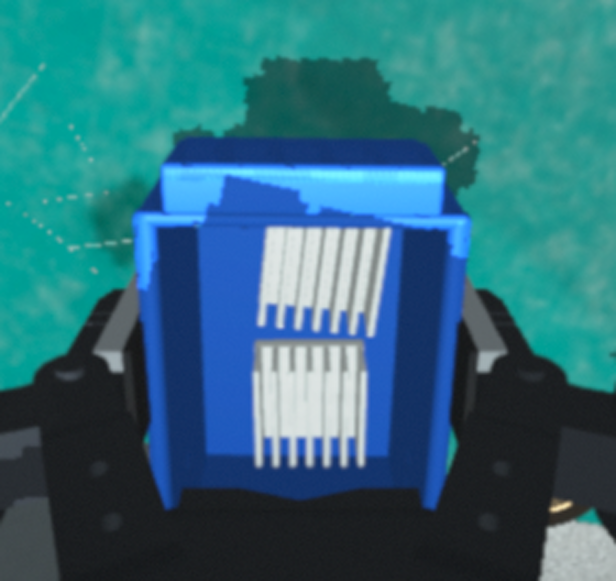

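The bin is held level with both heat sinks inside. Lip corners are at about crop (162,167) and (443,167), back rim corners at (133,213) and (470,215). I'll fit the bin's pose in the hand.

```bash
python3 - <<'E'
from h import *
c,s=pickle.load(open("w2.pkl","rb"))
R=np.array(s["ee_rot"]);p0=np.array(s["tcp_pos"])
print("cam in tool",R.T@(-c["R"].T@c["t"]-p0),"axes",(c["R"]@R).round(2).tolist())
B=np.array([[50,30,55],[50,-30,55],[59,25,55],[59,-25,55],[59,25,37],[59,-25,37]])/1e3
px=np.array([[133,213],[470,215],[162,167],[443,167],[180,140],[432,140]])/2.2+120
# bin->tool: x_t = x+bx, y_t=-y+by, z_t = -(z)+bz
def W(q):
    bx,by,bz,yaw,pit=q
    G=Ro.from_euler("yz",[pit,yaw]).as_matrix()
    T=(G@(B*[1,-1,-1]).T).T+[bx,by,bz]
    return (R@T.T).T+p0
for n,pit0 in ((4,0),(6,1)):
    f=lambda q:np.r_[(proj(c,W(q))-px)[:n].ravel(),0 if pit0 else q[4]*1e4]
    r=least_squares(f,[-.018,0,.02,0,0],x_scale=[.01,.01,.01,.05,.05]);print(n,r.x.round(4),r.fun.round(1))
E
```

```text
cam in tool [ 7.61342348e-02 -1.18174060e-04 -1.41772116e-01] axes [[-0.0, 1.0, -0.0], [-0.95, -0.0, -0.3], [-0.3, 0.0, 0.95]]
4 [-0.0174  0.0002  0.0243  0.0048 -0.    ] [ 0.9  0.3 -0.6  0.  -1.  -0.4  0.7  0.1 -0. ]
6 [-0.0173  0.0004  0.024   0.005   0.0005] [ 1.3  0.4  0.3  0.1 -0.6 -0.5  1.5  0.1 -0.7 -0.3 -2.1  0.2  0. ]
```

Emit:
send_rows:
  linear:
    - [0.012,-0.036,-0.01]
    - [0.018,-0.055,-0.01]
    - [0.019,-0.06,-0.01]
    - [0.019,-0.06,-0.01]
    - [0.019,-0.06,-0.01]
    - [0.019,-0.06,-0.01]
    - [0.019,-0.055,-0.01]
    - [0.015,-0.035,-0.01]
  angular:
    - [0,0,0]
    - [0,0,0]
    - [0,0,0]
    - [0,0,0]
    - [0,0,0]
    - [0,0,0]
    - [0,0,0]
    - [0,0,0]
  jaw: [0.8,0.8,0.8,0.8,0.8,0.8,0.8,0.8]

```text
t: 5.25
tcp_pos: [0.4987, 0.1183, 0.1804]
ee_rot: [[0.974, 0.228, -0.002], [0.228, -0.974, 0.0], [-0.002, -0.001, -1.0]]
wrist_force: [-0.3, -0.6, -1.6]
width: 0.693
grasp_force: 65.2
```

Emit:
send_rows:
  linear:
    - [0,0,0]
    - [0,0,0]
    - [0,0,0]
    - [0,0,0]
    - [0,0,0]
    - [0,0,0]
    - [0,0,0]
    - [0,0,0]
  angular:
    - [0,0,0.025]
    - [0,0,0.036]
    - [0,0,0.036]
    - [0,0,0.036]
    - [0,0,0.036]
    - [0,0,0.03]
    - [0,0,0.0166]
    - [0,0,0]
  jaw: [0.8,0.8,0.8,0.8,0.8,0.8,0.8,0.8]

```text
t: 6.25
tcp_pos: [0.4995, 0.1164, 0.1807]
ee_rot: [[0.994, -0.11, -0.001], [-0.11, -0.994, -0.0], [-0.001, 0.0, -1.0]]
wrist_force: [-0.2, -0.5, -1.4]
width: 0.696
grasp_force: 65.2
```

```bash
python3 - <<'E'
from h import *; from station import ctrl
s=ctrl.get_state();print(s["t"],s["tcp_pos"],s["width"],s["grasp_force"]);go(s,[.6252,.1046,.19],-6.3)
E
```

```text
6.25 [0.49945144 0.11643456 0.1806913 ] 0.6962568662207329 65.1613175868988
shift, old axes [ 0.2526 -0.0041 -0.0189] new axes [ 0.2526 -0.0041 -0.0186] turn [ 0.0003  0.0007 -0.0002]
```

Emit:
send_rows:
  linear:
    - [0.02,-0.001,-0.01]
    - [0.04,-0.001,-0.009]
    - [0.045,-0.001,0]
    - [0.045,-0.001,0]
    - [0.045,0,0]
    - [0.035,0,0]
    - [0.02,0,0]
    - [0,0,0]
  angular:
    - [0,0,0]
    - [0,0,0]
    - [0,0,0]
    - [0,0,0]
    - [0,0,0]
    - [0,0,0]
    - [0,0,0]
    - [0,0,0]
  jaw: [0.8,0.8,0.8,0.8,0.8,0.8,0.8,0.8]

```text
t: 7.25
tcp_pos: [0.6252, 0.1044, 0.1907]
ee_rot: [[0.994, -0.111, 0.0], [-0.111, -0.994, 0.0], [0.0, -0.0, -1.0]]
wrist_force: [-1.6, 0.5, -1.9]
width: 0.698
grasp_force: 65.1
```

```bash
python3 - <<'E'
from h import *; from station import ctrl
s=ctrl.get_state();print(s["t"],s["tcp_pos"])
c=ctrl.read_camera("wrist");S=ctrl.read_camera("scene");T=ctrl.read_camera("top");pickle.dump((c,s,S,T),open("w3.pkl","wb"))
a=cv2.resize(c["color"],(512,384));b=cv2.resize(S["color"][75:155,230:330],None,fx=2.8,fy=2.8,interpolation=cv2.INTER_CUBIC)
t=cv2.resize(T["color"][70:124,160:350],None,fx=4,fy=4,interpolation=cv2.INTER_CUBIC)
o=np.zeros((600,800,3),np.uint8);o[:384,:512]=a;o[:224,515:795]=b;o[384:600,:760]=t
for p in proj(c,tf(.7105,0,np.radians(-6.3),[[-.012,y,z] for y in(.134,.056) for z in (.16,.17)])):print(p)
cv2.imwrite("pics/w3.png",o)
E
```

```text
7.25 [0.6252316  0.10443893 0.19073096]
[183.00927591  86.96811604]
[178.4790714   86.02480504]
[327.04348856  86.6548423 ]
[331.47064487  85.69122384]
```

View pics/w3.png

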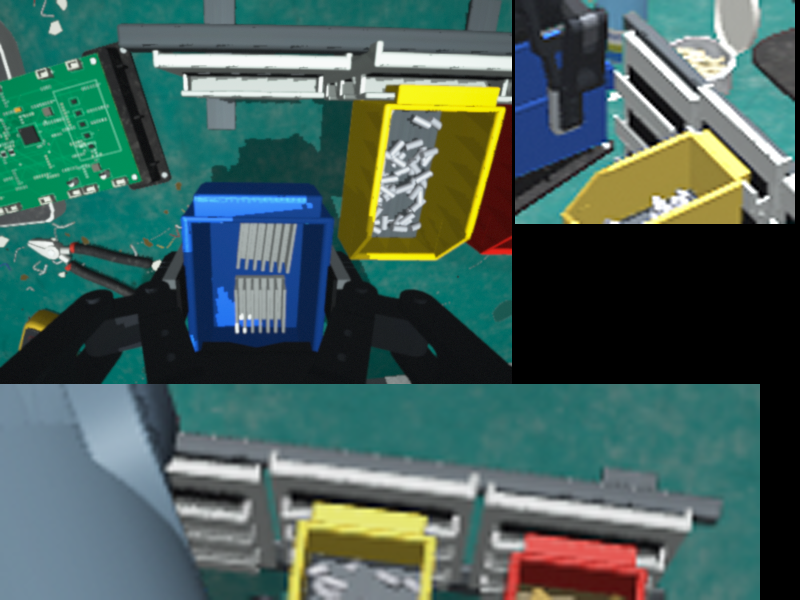

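The wrist view shows the empty top louvre spanning about cols 183–323 at rows 76–95, with the bin well aligned below it. I'll zoom in on the louvre.

```bash
python3 - <<'E'
from h import *
c=pickle.load(open("w3.pkl","rb"))[0]
cv2.imwrite("pics/w4.png",cv2.resize(c["color"][15:110,110:370],None,fx=3,fy=3,interpolation=cv2.INTER_CUBIC))
E
```

```text
(no output)
```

View pics/w4.png

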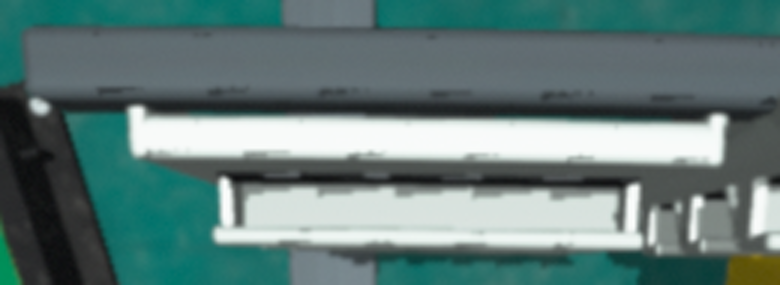

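```bash
python3 - <<'E'
from h import *
c,s,S,T=pickle.load(open("w3.pkl","rb"))
u=lambda x,y:[110+x/3,15+y/3]
px=np.array([u(214,236),u(643,240)]); pf=np.array([u(133,156),u(722,163)])
def f(p):
    x,y,a,h,g=p
    L=tf(x,y,a,[[-.0105,.134,h],[-.0105,.056,h],[0,.14,g],[0,.05,g]])
    return np.r_[(proj(c,L)-np.r_[px,pf]).ravel()]
r=least_squares(f,[.71,0,-.12,.165,.19],x_scale=[.01,.01,.1,.01,.01]);print(r.x.round(4),np.degrees(r.x[2]),r.fun.round(1))
x=r.x;b=tf(*x[:3],[[-.0105,.095,x[3]]])[0];print("bay",b)
a=x[2];d=np.array([np.cos(a),np.sin(a)]);R=np.array(s["ee_rot"])
hk=np.array(s["tcp_pos"])+R@[.0351,0,-.027];print("hook",hk)
n=np.array([-np.sin(a),np.cos(a)]);e=b[:2]-hk[:2];print("hook to bay: along",e@d,"side(left)",e@n,"edge under hook",hk[2]-b[2])
E
```

```text
[ 0.7043  0.0017 -0.1226  0.1597  0.1846] -7.024055473525985 [ 0.1 -0.6 -0.  -0.3 -0.1  0.5  0.1  0.3]
bay [0.70550157 0.09730746 0.15968598]
hook [0.66011083 0.10053115 0.21773427]
hook to bay: along 0.04544429043955991 side(left) 0.0023511579478640732 edge under hook 0.05804829282613394
```

Emit:
send_rows:
  linear:
    - [0.01,-0.002,0.01]
    - [0.015,-0.003,0.02]
    - [0.015,0,0.02]
    - [0,0,0.02]
    - [0.01,0,0]
    - [0.015,0,0]
    - [0.01,0,0]
    - [0,0,0]
  angular:
    - [0,0,0.004]
    - [0,0,0.004]
    - [0,0,0]
    - [0,0,0]
    - [0,0,0]
    - [0,0,0]
    - [0,0,0]
    - [0,0,0]
  jaw: [0.8,0.8,0.8,0.8,0.8,0.8,0.8,0.8]

```text
t: 8.4
tcp_pos: [0.663, 0.1026, 0.1563]
ee_rot: [[0.992, -0.124, 0.001], [-0.124, -0.992, 0.0], [0.001, -0.0, -1.0]]
wrist_force: [-0.5, 0.7, -2.3]
width: 0.692
grasp_force: 65.1
```

Emit:
send_rows:
  linear:
    - [0.006,0,0]
    - [0.006,0,0]
    - [0.004,0,0]
    - [0.002,0,0]
    - [0,0,0]
    - [0,0,0]
    - [0,0,0]
    - [0,0,0]
  angular:
    - [0,0,0]
    - [0,0,0]
    - [0,0,0]
    - [0,0,0]
    - [0,0,0]
    - [0,0,0]
    - [0,0,0]
    - [0,0,0]
  jaw: [0.8,0.8,0.8,0.8,0.8,0.8,0.8,0.8]

```text
t: 9.4
tcp_pos: [0.6709, 0.1017, 0.1557]
ee_rot: [[0.992, -0.123, -0.0], [-0.123, -0.992, -0.0], [-0.0, 0.0, -1.0]]
wrist_force: [-0.3, 0.9, -1.9]
width: 0.696
grasp_force: 65.1
```

```bash
cat > st.py <<'E'
from h import *; from station import ctrl
s=ctrl.get_state();R=np.array(s["ee_rot"])
hk=np.array(s["tcp_pos"])+R@[.0351,0,-.027];a=np.radians(-7.02)
e=hk-[.7055,.0973,.1597];print(s["t"],"hook-bay along %.4f left %.4f up %.4f"%(e[0]*np.cos(a)+e[1]*np.sin(a),-e[0]*np.sin(a)+e[1]*np.cos(a),e[2]),"F",np.round(s["wrist_force"],1),"yaw",np.degrees(np.arctan2(R[1,0],R[0,0])).round(2),"grip",s["width"],s["grasp_force"])
E
python3 st.py
```

```text
9.4 hook-bay along 0.0002 left 0.0001 up 0.0230 F [-0.3  0.9 -1.9] yaw -7.06 grip 0.6956386891745351 65.12917041778564
```

Emit:
send_rows:
  linear:
    - [0.002,0,0]
    - [0.002,0,0]
    - [0.002,0,0]
    - [0,0,0]
    - [0,0,0]
    - [0,0,0]
    - [0,0,0]
    - [0,0,0]
  angular:
    - [0,0,0]
    - [0,0,0]
    - [0,0,0]
    - [0,0,0]
    - [0,0,0]
    - [0,0,0]
    - [0,0,0]
    - [0,0,0]
  jaw: [0.8,0.8,0.8,0.8,0.8,0.8,0.8,0.8]

```text
t: 10.4
tcp_pos: [0.671, 0.1018, 0.1552]
ee_rot: [[0.993, -0.122, -0.007], [-0.122, -0.993, -0.001], [-0.006, 0.001, -1.0]]
wrist_force: [-6.7, 0.5, 1.0]
width: 0.687
grasp_force: 65.4
```

```bash
python3 st.py
```

```text
10.4 hook-bay along 0.0005 left 0.0004 up 0.0223 F [-6.7  0.5  1. ] yaw -6.99 grip 0.6866030819248775 65.44410467147827
```

Emit:
send_rows:
  linear:
    - [0.001,0,0]
    - [0.001,0,0]
    - [0,0,0]
    - [0,0,0]
    - [0,0,0]
    - [0,0,0]
    - [0,0,0]
    - [0,0,0]
  angular:
    - [0,0,0]
    - [0,0,0]
    - [0,0,0]
    - [0,0,0]
    - [0,0,0]
    - [0,0,0]
    - [0,0,0]
    - [0,0,0]
  jaw: [0.8,0.8,0.8,0.8,0.8,0.8,0.8,0.8]

```text
t: 11.4
tcp_pos: [0.671, 0.1019, 0.155]
ee_rot: [[0.993, -0.121, -0.009], [-0.121, -0.993, -0.001], [-0.009, 0.002, -1.0]]
wrist_force: [-8.8, -0.4, 2.7]
width: 0.694
grasp_force: 65.5
```

```bash
python3 st.py
```

```text
11.4 hook-bay along 0.0006 left 0.0004 up 0.0220 F [-8.8 -0.4  2.7] yaw -6.96 grip 0.6944178024286106 65.5326783657074
```

Contact is the back wall against the louvre front, as intended, so the tongue is over the pocket. I'll ease off the push and descend.

Emit:
send_rows:
  linear:
    - [-0.004,0,0]
    - [-0.0045,0,0]
    - [0,0,0]
    - [0,0,0.006]
    - [0,0,0.008]
    - [0,0,0.006]
    - [0,0,0]
    - [0,0,0]
  angular:
    - [0,0,0]
    - [0,0,0]
    - [0,0,0]
    - [0,0,0]
    - [0,0,0]
    - [0,0,0]
    - [0,0,0]
    - [0,0,0]
  jaw: [0.8,0.8,0.8,0.8,0.8,0.8,0.8,0.8]

```text
t: 12.4
tcp_pos: [0.6708, 0.1015, 0.1455]
ee_rot: [[0.992, -0.123, 0.0], [-0.123, -0.992, -0.0], [0.0, 0.0, -1.0]]
wrist_force: [-1.6, -0.0, -2.0]
width: 0.695
grasp_force: 65.0
```

```bash
python3 st.py
```

```text
12.4 hook-bay along 0.0002 left -0.0001 up 0.0128 F [-1.6 -0.  -2. ] yaw -7.07 grip 0.6951528106651974 65.02411723136902
```

Emit:
send_rows:
  linear:
    - [0,0,0.004]
    - [0,0,0.004]
    - [0,0,0.004]
    - [0,0,0.002]
    - [0,0,0]
    - [0,0,0]
    - [0,0,0]
    - [0,0,0]
  angular:
    - [0,0,0]
    - [0,0,0]
    - [0,0,0]
    - [0,0,0]
    - [0,0,0]
    - [0,0,0]
    - [0,0,0]
    - [0,0,0]
  jaw: [0.8,0.8,0.8,0.8,0.8,0.8,0.8,0.8]

```text
t: 13.4
tcp_pos: [0.6708, 0.1016, 0.1387]
ee_rot: [[0.992, -0.123, 0.0], [-0.123, -0.992, -0.0], [0.0, 0.0, -1.0]]
wrist_force: [-1.2, 0.1, -2.4]
width: 0.692
grasp_force: 65.1
```

```bash
python3 st.py
```

```text
13.4 hook-bay along 0.0001 left -0.0000 up 0.0060 F [-1.2  0.1 -2.4] yaw -7.07 grip 0.6919928076413969 65.05905032157898
```

Emit:
send_rows:
  linear:
    - [0,0,0.002]
    - [0,0,0.002]
    - [0,0,0.002]
    - [0,0,0.002]
    - [0,0,0.002]
    - [0,0,0.001]
    - [0,0,0]
    - [0,0,0]
  angular:
    - [0,0,0]
    - [0,0,0]
    - [0,0,0]
    - [0,0,0]
    - [0,0,0]
    - [0,0,0]
    - [0,0,0]
    - [0,0,0]
  jaw: [0.8,0.8,0.8,0.8,0.8,0.8,0.8,0.8]

```text
t: 14.4
tcp_pos: [0.6709, 0.1017, 0.1351]
ee_rot: [[0.992, -0.123, 0.001], [-0.123, -0.992, -0.0], [0.001, 0.0, -1.0]]
wrist_force: [-5.5, -1.2, 5.5]
width: 0.693
grasp_force: 66.1
```

```bash
python3 st.py
```

```text
14.4 hook-bay along 0.0002 left 0.0002 up 0.0024 F [-5.5 -1.2  5.5] yaw -7.06 grip 0.6932941919861132 66.05749368667603
```

Emit:
send_rows:
  linear:
    - [0,0,0.002]
    - [0,0,0]
    - [0,0,0.001]
    - [0,0,0]
    - [0,0,0]
    - [0,0,0]
    - [0,0,0]
    - [0,0,0]
  angular:
    - [0,0,0]
    - [0,0,0]
    - [0,0,0]
    - [0,0,0]
    - [0,0,0]
    - [0,0,0]
    - [0,0,0]
    - [0,0,0]
  jaw: [0.8,0.8,0.8,0.8,0.8,0.8,0.8,0.8]

```text
t: 15.4
tcp_pos: [0.6709, 0.1017, 0.135]
ee_rot: [[0.992, -0.123, 0.001], [-0.123, -0.992, -0.001], [0.001, 0.001, -1.0]]
wrist_force: [-6.9, -0.8, 11.6]
width: 0.695
grasp_force: 66.6
```

```bash
python3 st.py
```

```text
15.4 hook-bay along 0.0002 left 0.0001 up 0.0023 F [-6.9 -0.8 11.6] yaw -7.06 grip 0.6945949246755156 66.63126468658447
```

Emit:
send_rows:
  linear:
    - [0,0,0]
    - [0,0,0]
    - [0,0,0]
    - [0,0,0]
    - [0,0,0]
    - [0,0,0]
    - [0,0,0]
    - [0,0,0]
  angular:
    - [0,0,0]
    - [0,0,0]
    - [0,0,0]
    - [0,0,0]
    - [0,0,0]
    - [0,0,0]
    - [0,0,0]
    - [0,0,0]
  jaw: [0.8,0.8,0.8,0.8,0.8,0.8,0.8,0.8]

```text
t: 16.4
tcp_pos: [0.6709, 0.1017, 0.135]
ee_rot: [[0.992, -0.123, 0.001], [-0.123, -0.992, -0.001], [0.001, 0.001, -1.0]]
wrist_force: [-7.3, -1.1, 11.1]
width: 0.696
grasp_force: 66.6
```

```bash
python3 st.py; python3 - <<'E'
from h import *; from station import ctrl
c=ctrl.read_camera("wrist");S=ctrl.read_camera("scene")
o=np.zeros((584,512,3),np.uint8);o[:384]=c["color"];o[384:584,:400]=cv2.resize(S["color"][70:170,180:380],None,fx=2,fy=2);cv2.imwrite("pics/w5.png",o)
E
```

```text
16.4 hook-bay along 0.0002 left 0.0001 up 0.0023 F [-7.3 -1.1 11.1] yaw -7.06 grip 0.6957955137365399 66.63006663322449
```

View pics/w5.png

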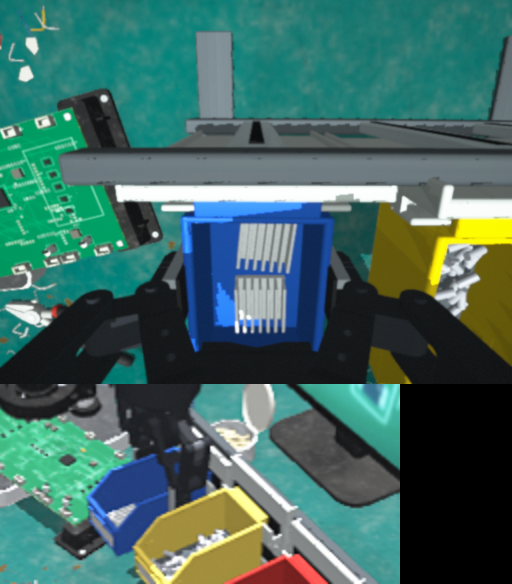

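The lip (cols 195–320, row 210) sits over the louvre, whose ends show on both sides at row 208. The pull has held at about 11 N for over a second, so I'll ease off and release.

Emit:
send_rows:
  linear:
    - [-0.001,0,-0.002]
    - [-0.001,0,-0.002]
    - [0,0,-0.001]
    - [0,0,0]
    - [0,0,0]
    - [0,0,0]
    - [0,0,0]
    - [0,0,0]
  angular:
    - [0,0,0]
    - [0,0,0]
    - [0,0,0]
    - [0,0,0]
    - [0,0,0]
    - [0,0,0]
    - [0,0,0]
    - [0,0,0]
  jaw: [0.8,0.8,0.8,0.8,0.3,0.2,0.12,0.12]

```text
t: 17.5
tcp_pos: [0.6692, 0.1019, 0.1335]
ee_rot: [[0.992, -0.123, -0.001], [-0.123, -0.992, 0.0], [-0.001, 0.0, -1.0]]
wrist_force: [0.4, -0.7, -0.2]
width: 0.878
grasp_force: 0.0
```

```bash
python3 st.py
```

```text
17.5 hook-bay along -0.0015 left 0.0001 up 0.0008 F [ 0.4 -0.7 -0.2] yaw -7.06 grip 0.8782533528384158 0.0
```

Released. Next I'll retract straight up about 100 mm, slowly at first.

Emit:
send_rows:
  linear:
    - [0,0,-0.01]
    - [0,0,-0.02]
    - [0,0,-0.03]
    - [0,0,-0.04]
    - [0,0,-0.04]
    - [0,0,-0.04]
    - [0,0,-0.02]
    - [0,0,0]
  angular:
    - [0,0,0]
    - [0,0,0]
    - [0,0,0]
    - [0,0,0]
    - [0,0,0]
    - [0,0,0]
    - [0,0,0]
    - [0,0,0]
  jaw: [0.12,0.12,0.12,0.12,0.12,0.12,0.12,0.12]

```text
t: 18.5
tcp_pos: [0.6703, 0.102, 0.2357]
ee_rot: [[0.992, -0.123, 0.002], [-0.123, -0.992, 0.0], [0.002, -0.001, -1.0]]
wrist_force: [0.1, 0.3, 0.7]
width: 0.88
grasp_force: 0.0
```

```bash
python3 st.py; python3 - <<'E'
from h import *; from station import ctrl
c=ctrl.read_camera("wrist");S=ctrl.read_camera("scene")
o=np.zeros((584,512,3),np.uint8);o[:384]=c["color"];o[384:584,:400]=cv2.resize(S["color"][70:170,180:380],None,fx=2,fy=2);cv2.imwrite("pics/w6.png",o)
E
```

```text
18.5 hook-bay along -0.0004 left 0.0003 up 0.1030 F [0.1 0.3 0.7] yaw -7.06 grip 0.8799234694591384 0.0
```

View pics/w6.png

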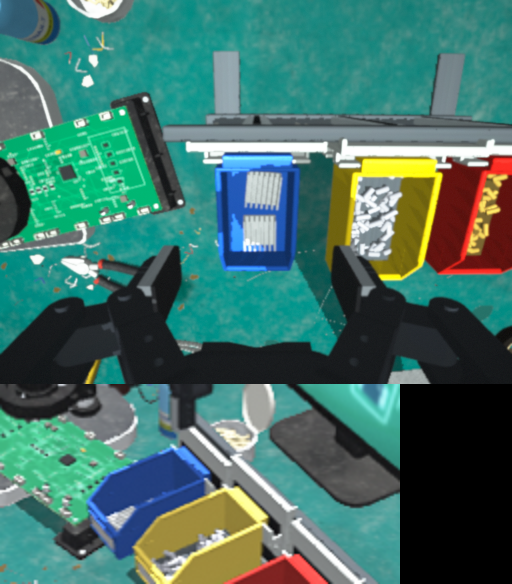

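The blue bin (wrist picture cols 217–297, rows 155–270) hangs level next to the undisturbed yellow and red bins. Both heat sinks are inside and the gripper is clear, so I'll hand it in.

```bash
python3 -c "from station import ctrl;print(ctrl.sign_off())"
```

```text
the job is handed in; nothing more can be done
None
```

The blue bin, with both heat sinks in it, hangs level on the left bay's top louvre; it held a pull of about 11 N for over a second before release, the red and yellow bins look undisturbed, and the job is handed in (the sign-off returned no verdict).

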